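# Seat the bridge plate and hold the guide rod through both bushings

### The arm

A 6-joint arm with a two-finger parallel gripper is mounted at the origin on a cart in front of the work surface, level with it; the furniture and walls round the work are solid. World frame = base frame: x ahead of the robot, y to its left, z up, the work surface at z = 0. Lengths are in m, angles in degrees, forces in N, time in s.
With the tool pointing down it reaches from about 0.3 to 0.825 m from the base axis. Payload 5.4 kg.
Tool frame: the origin (TCP) lies at the centre of the arm's flange, where the gripper is bolted on; the fingertips stand 190 mm ahead of it and the grasp point (between the pads) lies 171 mm ahead of it (arm.nose_length is the distance from the TCP to the fingertips, in m); y points along the fingers, z is the direction in which the jaws open and shut, and the axes are right-handed (so a half turn about y gives the same grasp; the last joint's range is limited). The gripper opens to 92 mm and grips with 3 to 60 N. Pads are 20 mm wide; open, the fingers measure 128 mm over their backs; the gripper's body (75 mm by 189 mm) begins 69 mm behind the grasp point.
Start: joints at [59.467, 9.076, 91.501, -0, 79.423, -12.038], TCP at [0.182, 0.545, 0.405] pointing down, gripper open.
Joint ranges: [-166.64, 166.64], [-54.1, 131.32], [10.49, 154.53], [-73.88, 253.88], [9.74, 151.15], [-171.62, 171.62]. Speed limits (degrees/s): [147.25, 147.25, 180, 180, 180, 180].

### API

Orientations are given as [roll, pitch, yaw] about the fixed x, y, z axes, in that order (R = Rz(yaw) Ry(pitch) Rx(roll)).
In Python, from rig import status, grab_frame, get_calibration, job, models, arm gives the robot as it stands. The module is installed in compiled form; this text tells all that it offers.
- The arm moves only by the tool carry_out, never from a script. Its arguments are lists of equal length, an entry for each row: "dp": the shift along the tool's x, y, z in m, a list of three; "dr": the turn, a rotation vector about the tool's x, y, z in rad, a list of three; "hand": the opening in per cent of the stroke, from 0 (shut) to 100 (fully open). In form: {"dp": [[tx, ty, tz], ...], "dr": [[ax, ay, az], ...], "hand": [hand, ...]}. A call has 1 to 20 rows; each row is the pose to reach, as a shift and turn from the pose commanded when the call began, along the tool's axes at that moment; what a row does not reach only later rows make up. A row lasts 1/8 s, in which the tool goes at most 62.5 mm and 10.7 degrees, less where a joint would pass 70% of its speed; a pose out of reach is approached as far as the arm can. A call with a gripper value outside its range is refused whole. The fingers move at their own pace and stop on an object; the grip force is fixed at half the most. Time passes only in rows, so rows that repeat a pose let the fingers close. It gives the time, the measured TCP pose, the force and the opening at its end, in the units of the state.
- status.read_state(): the state, without advancing time (a new reading comes with each control period).
- grab_frame(name): name is "scene" or "top" or "wrist"; returns the picture (384x512x3 uint8, red, green, blue); there is no depth.
- get_calibration(name): a dict with "vertical_fov" (degrees; the focal length in pixels is half the picture's height over the tangent of half this angle, whatever the lens; pixels are square), "cx", "cy" (the principal point, pixels), "k1" (the pictures are not rectified: a ray, as slopes to the right and down, at radius r is drawn at 1 + k1 r^2 times it, then the intrinsics apply), "origin" and "orientation" of the camera in the world; the wrist camera has in their place "mount" (4x4, takes a point from camera to tool coordinates, whose origin is the TCP and whose axes are the tool frame's). Camera axes: x right, y up, looking along -z (the intrinsics and any distortion apply to the point x, -y, -z); pixel columns grow to the right and rows downward; lengths in m; the calibration is good to about 2 mm. A picture is of the moment at which its call begins: read the wrist's pose just before it. get_calibration takes no time and is no camera call.
- job.sign_off(): hands the job in, once; it reports no verdict.
Trained networks look in the newest picture that a camera, given by its name, has taken for a name from the list of things; names that differ only in an ending like _2 or _b are one class to them, and where a whole thing is asked for, a point or a joint stands for the part that bears it (a point fixed in the world has none). Each returns a list of dicts, best first, with "confidence" (0 to 1); they miss things now and then, are a little off and sometimes report something else, mostly with a low value. They report only what shows in the picture. A call takes as long as a camera call.
- models.boxes_of(camera, thing): "xy" ([column, row] in pixels, amid what is visible of it).
The state is a dict: "time": time; "joint_positions": joint angles; "qvel": joint speeds; "effort": joint torques, N m; "tcp_pos": TCP position; "ee_rot": TCP orientation; "wrist_force": force on the tool from outside, world axes, zero at the start; "ft_torque": the same for the moment, N m; "opening": finger opening in m.
Only numpy, scipy, OpenCV 4.12 (cv2) and the standard library are available. Lean on these libraries where they do the work, as an engineer would, in place of code of your own. Each camera call takes 0.05 s, during which the arm holds its last target.

### The job

Lay the blue bridge plate, brass mouth up, across the two uprights of the guide stand and press it down into its pockets until it sits level and flush on both ledges. Then take the red-handled guide rod from its black holder and thread it down through the bushing in the bridge plate and on through the lower bushing, so that its tip comes out below the lower bushing while its red collar stays clear above the plate, by about a centimetre. Finish while still gripping the rod there, not letting go and not resting its collar on the plate; do not disturb the tape roll, the objective case or the coverslip box.

Things in the scene. Friction and masses are not known exactly. Their poses are not given: they have to be found in the camera images.
- guide_stand: Fixed aluminium stand on a dark steel foot 84 (x) x 150 (y) x 6 mm. Origin on the table under its centre, z up. Two uprights at y = +-50.5 mm (64 mm in x, 25 mm in y, inner faces at y = +-38 mm) end in level ledges at z = 84 mm, with lips round them up to z = 103 mm. A fixed cross plate between them at z = 30 to 46 mm carries the lower bushing.
- lower_bush (a point): Centre of the lower bushing's bore at its underside, 30 mm above the table, on the stand's centre line; axes as the stand's. The bore is 14 mm wide, upright, and runs from here up to z = 46 mm, then flares to 23 mm wide at z = 51 mm (mouth of the brass bushing). Below it is open down to the foot's top at z = 6 mm.
- seat (a point): Point on the stand's centre line at ledge height, z = 84 mm; axes as the stand's. The seated plate's origin belongs here, its y along the stand's y (either way round). Lips stand 2 mm clear of the plate's ends and sides, upright to z = 94 mm, then flared to 103 mm, only at |y| = 43 to 64 mm: the plate's long sides are open to fingers between the uprights.
- bridge_plate: Loose blue plate 50 (x) x 110 (y) x 10 mm, 140 g, lying flat, mouth up. Origin at the centre of its underside, z up. A brass bushing runs through its middle: bore 14 mm from z = 0 to 10 mm, then a mouth standing 5 mm above the plate's top (to z = 15 mm), 31 mm across outside, flaring to 23 mm inside. Grip it across its 50 mm width at mid length.
- rod_holder: Fixed black upright tube, 28 mm outside, 16 mm bore, top at z = 96 mm, on a 60 x 60 x 6 mm steel foot. Origin on the table under its centre. The rod hangs in it by its collar.
- guide_rod: Loose steel rod with red handle, 120 g, upright, its collar resting on the holder's top. Origin on its axis at the collar's underside; z up towards the handle. Below: rod 10 mm in diameter, 90 mm long (last 9 mm tapers to 3.6 mm). Above: collar 28 mm in diameter, 5 mm thick; round handle 22 mm in diameter from z = 5 to 47 mm.
- rod_tip (a point): The rod's lower end, 90 mm below the rod's origin on its axis.
- tape_roll: Bystander: green roll of tape lying flat, 82 mm across, 25 mm high. Origin at the centre of its underside.
- objective_case: Bystander: clear upright plastic case, 38 mm across, 52 mm high. Origin at the centre of its underside.
- coverslip_box: Bystander: small clear box 30 x 30 x 14 mm. Origin at the centre of its underside.
- lift_bar_l (a joint): Height of the brass lift bar (36 mm in x, 8 mm in y) in the stand's ledge at y = +47 mm, as travel pushed down in m: near 0 it stands 5 mm proud and carries the plate, from 0.005 it is flush with the ledge. It slides down stiffly (about 6 N; 12 N for both bars) and stays where pushed.
- lift_bar_r (a joint): Height of the brass lift bar (36 mm in x, 8 mm in y) in the stand's ledge at y = -47 mm, as travel pushed down in m: near 0 it stands 5 mm proud and carries the plate, from 0.005 it is flush with the ledge. It slides down stiffly (about 6 N; 12 N for both bars) and stays where pushed.

How it is judged (in metres and radians):
On the way, in this order (a step that is already met when the one before it is completed fails the run):
1. the bridge plate sits level and flush on both ledges, mouth up (z of bridge_plate in the frame of seat between -0.002 and 0.002 m and horizontal distance between bridge_plate and seat below 0.006 m and angle between bridge_plate's own z axis and vertical below 0.025 rad and angle between the y axis of bridge_plate and the y axis of guide_stand, either way round below 0.15 rad), for 0.2 s.
2. the rod's tip has passed down through the upper bushing, in the bridge plate (z of rod_tip in the frame of bridge_plate below -0.002 m and horizontal distance between rod_tip and bridge_plate below 0.009 m and z of guide_rod in the frame of bridge_plate above 0.015 m and horizontal distance between guide_rod and bridge_plate below 0.02 m), for 0.1 s.
At the end, for the whole second after the job is handed in: Plate origin within 2 mm in height and 6 mm sideways of the seat, level to 0.025 rad, in line to 0.15 rad. Rod tip 2 mm or more below the lower bushing, within 6 mm of its axis; collar 3 mm or more above the brass mouth, within 8 mm; upright to 0.1 rad, still, gripped with over 3 N (all of step 1 and z of rod_tip in the frame of lower_bush below -0.002 m and horizontal distance between rod_tip and lower_bush below 0.006 m and z of guide_rod in the frame of bridge_plate above 0.018 m and horizontal distance between guide_rod and bridge_plate below 0.008 m and angle between the z axis of guide_rod and the z axis of guide_stand, either way round below 0.1 rad and linear speed of guide_rod below 0.02 m/s and contact force between the fingers and guide_rod above 3 N); the arm keeps its last pose, push and grip.
It fails at once if the tape roll is moved by more than 2 cm (distance of tape_roll from where it was at the start of the episode above 0.02 m).
It fails at once if the objective case is moved by more than 2 cm or knocked over (distance of objective_case from where it was at the start of the episode above 0.02 m or angle between objective_case's own z axis and vertical above 0.5 rad).
It fails at once if the coverslip box is moved by more than 2 cm (distance of coverslip_box from where it was at the start of the episode above 0.02 m).
It also fails if it takes over 54 s, if anything falls off the work surface, if the arm or the gripper's body presses on something with over 40 N, if the wrist force passes 120 N, or if a joint passes its speed limit or range.

## Working session

There is one attempt and no reset: what is moved stays moved. The work goes in short steps, Python scripts to look and compute and a tool call to move; the robot and the scene stay as the last step left them, time stands still between calls to the robot, and variables do not carry over. Pictures are saved under pics/ and viewed, and the job is handed in when it is done.

Besides the shell and the picture viewer there is one more tool, called after "Call:" by a JSON object that holds its "api" and its "payload", one argument or row to a line. carry_out: Moves the arm, as the interface text tells. Its arguments: {"type":"object","properties":{"dp":{"type":"array"},"dr":{"type":"array"},"hand":{"type":"array"}},"required":["dp","dr","hand"]}

```bash
mkdir -p pics; ls
cat > h.py <<'E'
import numpy as np, cv2
from scipy.spatial.transform import Rotation as R
from rig import status, grab_frame, get_calibration, job, models, arm
def save(name,fn,img=None):
    f=grab_frame(name) if img is None else img
    cv2.imwrite('pics/'+fn,cv2.cvtColor(f,cv2.COLOR_RGB2BGR)); return f
E
python3 - <<'E'
from h import *
for c in ['scene','top','wrist']:
    print(get_calibration(c))
print(status.read_state()); print(arm.nose_length)
for c in ['scene','top','wrist']:
    f=save(c,c+'0.png')
E
```

```text
pics
{'vertical_fov': 54.36871335217641, 'cx': 255.55245822353953, 'cy': 192.07635614538898, 'k1': 0.03775730839812042, 'origin': array([ 0.06027074, -0.69246791,  0.61714824]), 'orientation': array([ 51.6840462 ,   1.03319588, -51.42651815])}
{'vertical_fov': 44.49189125642098, 'cx': 256.77121657515534, 'cy': 187.00268354315116, 'k1': -0.05637281997167978, 'origin': array([ 0.39533658, -0.27908673,  1.10052875]), 'orientation': array([  9.63765589,  -1.07579353, -91.02781777])}
{'vertical_fov': 66.38494905838655, 'cx': 252.24368853349267, 'cy': 193.39368646061914, 'k1': 0.015218750134789204, 'mount': array([[-1.66770799e-03, -9.63332675e-01, -2.68304632e-01,
        -7.60595704e-02],
       [-1.06712237e-04,  2.68305175e-01, -9.63333962e-01,
         1.98311851e-02],
       [ 9.99998604e-01, -1.57792836e-03, -5.50254068e-04,
         1.12619835e-03],
       [ 0.00000000e+00,  0.00000000e+00,  0.00000000e+00,
         1.00000000e+00]])}
{'time': 0.0, 'joint_positions': array([ 5.94649788e+01,  9.11150539e+00,  9.15714780e+01, -1.90796577e-03,
        7.94241842e+01, -1.20387560e+01]), 'qvel': array([-0.0615423 , -0.02583748, -0.03638599, -0.02686304,  0.07401411,
       -0.0048802 ]), 'effort': array([ 6.30360373e-04, -3.85576522e+01, -3.22104657e+01,  7.02869170e-02,
        3.79869703e-02, -1.38249206e-04]), 'tcp_pos': array([0.18230125, 0.54503894, 0.40373591]), 'ee_rot': array([-9.01052017e+01,  2.05186251e-02, -1.84959321e+01]), 'wrist_force': array([ 0.29711744, -0.63529656,  0.09984009]), 'ft_torque': array([ 0.01376795, -0.03833709, -0.06818945]), 'opening': 0.09157862388293546}
0.1901
```

View pics/scene0.png

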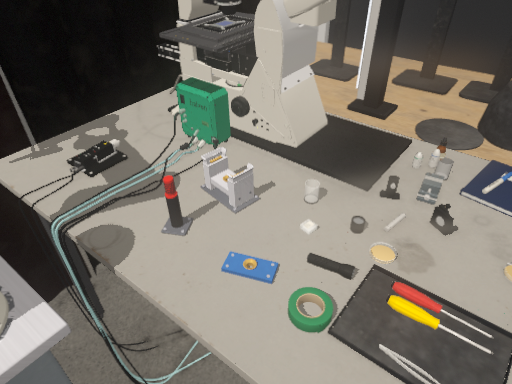

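View pics/top0.png

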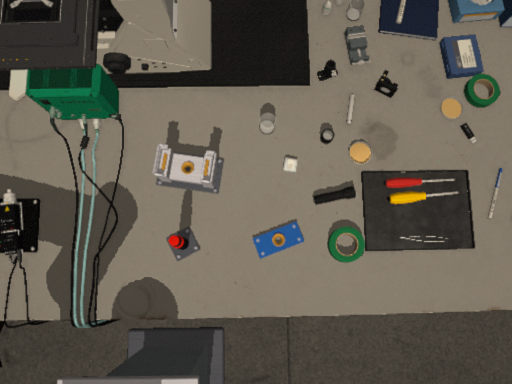

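View pics/wrist0.png

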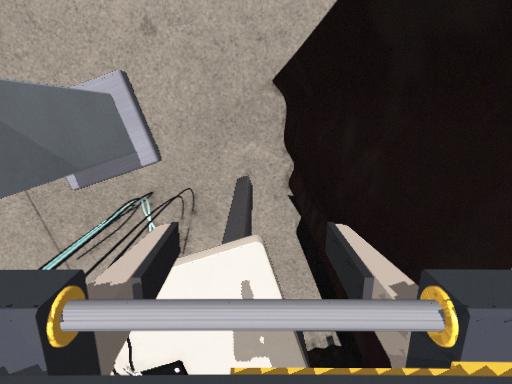

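The top view shows the stand at about (188,168), the rod and holder at (178,242), the blue plate at (278,239), and the tape at (346,244). The objective case is at (267,121) and the coverslip box at (290,163). Next I'll measure them.

```bash
cat >> h.py <<'E'
def cam(name,T=None):
    c=get_calibration(name); f=192/np.tan(np.radians(c['vertical_fov']/2))
    K=np.array([[f,0,c['cx']],[0,f,c['cy']],[0,0,1.]]); D=np.array([c['k1'],0,0,0.])
    if name=='wrist':
        s=status.read_state() if T is None else T
        Rt=R.from_euler('xyz',s['ee_rot'],degrees=True).as_matrix(); M=c['mount']
        Rc=Rt@M[:3,:3]; o=Rt@M[:3,3]+s['tcp_pos']
    else:
        Rc=R.from_euler('xyz',c['orientation'],degrees=True).as_matrix(); o=np.array(c['origin'])
    Rcv=(Rc@np.diag([1,-1,-1])).T   # world->cv cam
    return K,D,Rcv,o
def proj(cm,P):
    K,D,Rc,o=cm
    return cv2.projectPoints(np.atleast_2d(P).astype(float),cv2.Rodrigues(Rc)[0],-Rc@o,K,D)[0][:,0]
def onplane(cm,uv,z):
    K,D,Rc,o=cm
    u=cv2.undistortPoints(np.array(uv,float).reshape(-1,1,2),K,D)[:,0]
    d=np.c_[u,np.ones(len(u))]@Rc
    return o+d*((z-o[2])/d[:,2])[:,None]
E
python3 - <<'E'
from h import *
ct=cam('top'); cs=cam('scene')
top=cv2.cvtColor(cv2.imread('pics/top0.png'),cv2.COLOR_BGR2RGB); sc=cv2.cvtColor(cv2.imread('pics/scene0.png'),cv2.COLOR_BGR2RGB)
for th,z in [('guide_stand',.05),('bridge_plate',.01),('rod_holder',.05),('guide_rod',.12),('tape_roll',.02),('objective_case',.026),('coverslip_box',.007)]:
    for n,c in (('top',ct),('scene',cs)):
        b=models.boxes_of(n,th)[:2]
        print(th,n,[(x['xy'],round(x['confidence'],2),onplane(c,x['xy'],z)[0].round(3)) for x in b])
for n,c,im in (('top',ct,top),('scene',cs,sc)):
    hsv=cv2.cvtColor(im,cv2.COLOR_RGB2HSV)
    m=cv2.inRange(hsv,(100,120,60),(125,255,255))
    cc=cv2.connectedComponentsWithStats(m)
    k=[i for i in range(1,cc[0]) if 300<cc[2][i,4]<3000]
    for i in k: print(n,cc[2][i],cc[3][i])
cv2.imwrite('pics/topz.png',cv2.resize(cv2.imread('pics/top0.png')[130:270,140:320],None,fx=4,fy=4,interpolation=cv2.INTER_CUBIC))
cv2.imwrite('pics/scz.png',cv2.resize(cv2.imread('pics/scene0.png')[140:290,150:290],None,fx=4,fy=4,interpolation=cv2.INTER_CUBIC))
E
```

```text
guide_stand top [([187.2, 171.1], 0.79, array([ 0.612, -0.144,  0.05 ]))]
guide_stand scene [([227.6, 183.9], 0.94, array([ 0.598, -0.16 ,  0.05 ]))]
bridge_plate top [([280.5, 236.5], 0.85, array([ 0.463, -0.356,  0.01 ]))]
bridge_plate scene [([251.2, 268.5], 0.72, array([ 0.448, -0.357,  0.01 ])), ([229.1, 183.0], 0.37, array([ 0.642, -0.123,  0.01 ]))]
rod_holder top [([184.9, 243.1], 0.83, array([ 0.449, -0.14 ,  0.05 ]))]
rod_holder scene [([175.3, 225.0], 0.89, array([ 0.416, -0.169,  0.05 ])), ([169.3, 186.3], 0.35, array([ 0.502, -0.05 ,  0.05 ]))]
guide_rod top [([177.0, 241.4], 0.61, array([ 0.449, -0.133,  0.12 ]))]
guide_rod scene [([168.5, 185.1], 0.64, array([ 0.45 , -0.125,  0.12 ]))]
tape_roll top [([354.1, 243.1], 0.77, array([ 0.444, -0.525,  0.02 ])), ([188.1, 171.1], 0.63, array([ 0.619, -0.142,  0.02 ]))]
tape_roll scene [([313.0, 316.5], 0.77, array([ 0.425, -0.521,  0.02 ]))]
objective_case top [([266.5, 122.1], 0.85, array([ 0.734, -0.329,  0.026]))]
objective_case scene [([311.8, 194.1], 0.74, array([ 0.718, -0.336,  0.026]))]
coverslip_box top [([189.8, 170.9], 0.61, array([ 0.622, -0.145,  0.007])), ([292.0, 164.7], 0.47, array([ 0.633, -0.388,  0.007]))]
coverslip_box scene [([248.3, 268.9], 0.67, array([ 0.446, -0.352,  0.007])), ([305.5, 228.2], 0.48, array([ 0.621, -0.38 ,  0.007]))]
top [253 222  51  36 788] [277.88451777 239.3857868 ]
scene [222 252  56  31 843] [249.86120996 267.48754448]
```

View pics/topz.png

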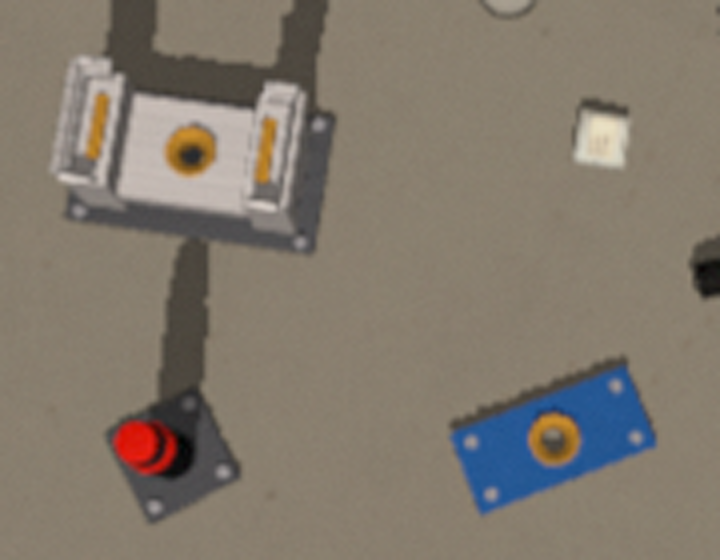

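View pics/scz.png

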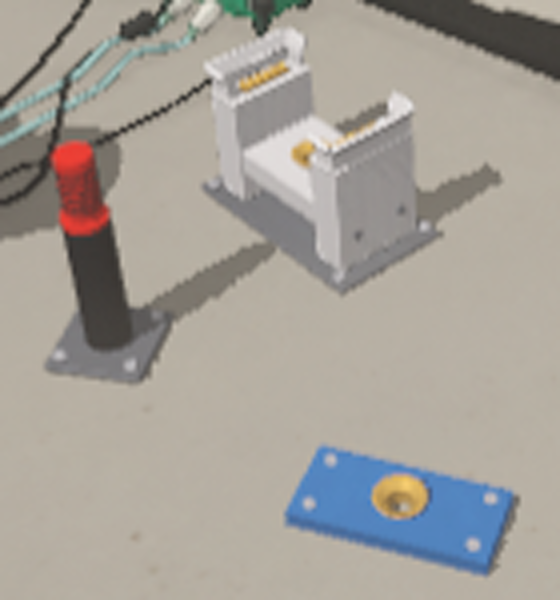

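```bash
cat > fit.py <<'E'
from h import *
from scipy.optimize import least_squares
cams={'top':cam('top'),'scene':cam('scene')}
off={'top':(140,130),'scene':(150,140)}
def fitobj(obs,p0):
    def res(p,full=False):
        r=[]
        Rz=R.from_euler('z',p[2]).as_matrix()
        for c,uvz,P in obs:
            uv=(np.array(uvz)+.5)/4-.5+off[c]
            r.append(proj(cams[c],Rz@np.array(P)+[p[0],p[1],0])[0]-uv)
        return np.array(r).ravel()
    s=least_squares(res,p0,loss='soft_l1'); return s.x,res(s.x).reshape(-1,2)
stand=[('top',(335,115),(.042,-.075,.006)),('top',(313,252),(-.042,-.075,.006)),('top',(65,215),(-.042,.075,.006)),
('top',(190,150),(0,0,.051)),('top',(98,127),(0,.047,.089)),('top',(267,150),(0,-.047,.089)),
('scene',(205,187),(-.042,.075,.006)),('scene',(342,292),(-.042,-.075,.003)),('scene',(442,232),(.042,-.075,.006)),('scene',(265,76),(0,.047,.089))]
plate=[('top',(452,432),(.025,.055,.01)),('top',(622,370),(.025,-.055,.01)),('top',(655,440),(-.025,-.055,.01)),('top',(485,513),(-.025,.055,.01)),('top',(554,438),(0,0,.015)),
('scene',(322,448),(.025,.055,.01)),('scene',(513,490),(.025,-.055,.01)),('scene',(490,562),(-.025,-.055,.01)),('scene',(288,514),(-.025,.055,.01)),('scene',(400,496),(0,0,.015))]
holder=[('top',(197,387),(.03,-.03,.006)),('top',(240,470),(-.03,-.03,.006)),('top',(152,521),(-.03,.03,.006)),('top',(107,432),(.03,.03,.006)),('top',(138,441),(0,0,.143)),
('scene',(45,367),(-.03,.03,.006)),('scene',(138,382),(-.03,-.03,.006)),('scene',(172,320),(.03,-.03,.006)),('scene',(75,152),(0,0,.143))]
for n,o,p in (('stand',stand,(.6,-.15,0)),('plate',plate,(.46,-.356,.3)),('holder',holder,(.44,-.14,.4))):
    for sub in ('all','top','scene'):
        oo=[q for q in o if sub in('all',q[0])]
        x,r=fitobj(oo,p); print(n,sub,x[:2].round(4),np.degrees(x[2]).round(1),'rms px',np.sqrt((r**2).mean()).round(2)); 
    x,r=fitobj(o,p);print(r.round(1).tolist())
E
python3 fit.py
```

```text
stand all [ 0.6206 -0.1442] -9.2 rms px 0.57
stand top [ 0.6213 -0.1443] -9.1 rms px 0.37
stand scene [ 0.6179 -0.1453] -9.3 rms px 0.54
[[0.2, 0.5], [0.2, 0.7], [-0.4, 0.8], [0.1, 0.4], [-0.1, -0.4], [-0.2, -0.1], [-0.6, -1.2], [0.7, 0.0], [0.5, -0.6], [0.5, -1.0]]
plate all [ 0.4551 -0.3497] 21.0 rms px 0.73
plate top [ 0.4571 -0.35  ] 21.2 rms px 0.77
plate scene [ 0.4538 -0.3497] 21.2 rms px 0.35
[[-0.7, 1.2], [0.5, -1.0], [0.6, 1.4], [-0.9, 1.1], [-0.1, 0.7], [-0.0, -0.9], [0.9, -0.3], [0.3, -0.1], [-0.0, -0.3], [0.7, -0.5]]
holder all [ 0.4501 -0.13  ] 25.9 rms px 1.06
holder top [ 0.4522 -0.1302] 27.5 rms px 0.64
holder scene [ 0.4473 -0.1313] 24.7 rms px 0.74
[[0.3, -0.0], [0.8, 2.4], [-0.7, 1.4], [-0.5, 0.3], [-0.2, 0.6], [0.1, -0.7], [1.0, -0.8], [1.5, -2.4], [0.2, -0.2]]
```

```bash
cat >> h.py <<'E'
def go(pos,yaw,tilt=None):
    s=status.read_state()
    Rt=R.from_euler('xyz',s['ee_rot'],degrees=True); Rg=R.from_euler('xyz',[-90,0,yaw],degrees=True)
    print('t',round(s['time'],2),'tcp',s['tcp_pos'].round(4),'rot',s['ee_rot'].round(2),'F',s['wrist_force'].round(1),'open',round(s['opening'],4))
    print('dp',Rt.inv().apply(np.array(pos)-s['tcp_pos']).round(4).tolist(),'dr',(Rt.inv()*Rg).as_rotvec().round(4).tolist())
E
python3 - <<'E'
from h import *
go([.40,.12,.38],-45)
go([.455,-.35,.35],-69)
E
```

```text
t 0.85 tcp [0.1824 0.5453 0.4047] rot [-90.    0.  -18.5] F [-0.4  0.1 -0.5] open 0.0916
dp [0.3413, 0.0247, -0.3343] dr [-0.0, 0.4626, -0.0]
t 0.85 tcp [0.1824 0.5453 0.4047] rot [-90.    0.  -18.5] F [-0.4  0.1 -0.5] open 0.0916
dp [0.5425, 0.0547, -0.7626] dr [-0.0, 0.8815, -0.0]
```

Call:
{"api": "carry_out", "payload": {
  "dp": [
    [0.341,0.025,-0.334],
    [0.341,0.025,-0.334],
    [0.341,0.025,-0.334],
    [0.341,0.025,-0.334],
    [0.341,0.025,-0.334],
    [0.341,0.025,-0.334],
    [0.341,0.025,-0.334],
    [0.541,0.055,-0.762],
    [0.541,0.055,-0.762],
    [0.541,0.055,-0.762],
    [0.541,0.055,-0.762],
    [0.541,0.055,-0.762],
    [0.541,0.055,-0.762],
    [0.541,0.055,-0.762],
    [0.541,0.055,-0.762],
    [0.541,0.055,-0.762],
    [0.541,0.055,-0.762],
    [0.541,0.055,-0.762]
  ],
  "dr": [
    [0,0.4626,0],
    [0,0.4626,0],
    [0,0.4626,0],
    [0,0.4626,0],
    [0,0.4626,0],
    [0,0.4626,0],
    [0,0.4626,0],
    [0,0.8815,0],
    [0,0.8815,0],
    [0,0.8815,0],
    [0,0.8815,0],
    [0,0.8815,0],
    [0,0.8815,0],
    [0,0.8815,0],
    [0,0.8815,0],
    [0,0.8815,0],
    [0,0.8815,0],
    [0,0.8815,0]
  ],
  "hand": [100,100,100,100,100,100,100,100,100,100,100,100,100,100,100,100,100,100]
}}

```text
time: 3.1
tcp_pos: [0.4539, -0.3475, 0.3498]
ee_rot: [-90.0, 0.0, -68.9]
wrist_force: [-0.4, 0.7, -0.5]
opening: 0.0917
```

Run:
```python
from h import *
go([.455,-.35,.35],-69)
cm=cam('wrist'); save('wrist','w1.png')
print(proj(cm,[[.455,-.35,.015]]))
```

```text
t 3.1 tcp [ 0.4539 -0.3475  0.3498] rot [-8.999e+01  3.000e-02 -6.892e+01] F [-0.4  0.7 -0.5] open 0.0917
dp [0.0027, -0.0002, 0.0001] dr [-0.0001, 0.0013, -0.0006]
[[251.87105733 186.41665249]]
```

View pics/w1.png

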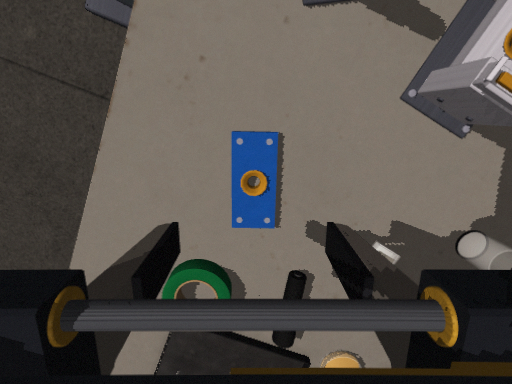

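The plate in the wrist view has corners near (232,131), (279,132), (277,228) and (232,228), with its mouth at (254,183). That is within a few mm of the prediction. I'll fit it now.

```bash
cat > pf.py <<'E'
from h import *
def platefit(img,cm,ztop,crop=None,p0=None):
    hsv=cv2.cvtColor(img,cv2.COLOR_RGB2HSV)
    m=cv2.inRange(hsv,(100,120,40),(125,255,255))
    n,l,st,ce=cv2.connectedComponentsWithStats(m)
    k=1+np.argmax(st[1:,4]); cnt=max(cv2.findContours((l==k).astype(np.uint8),cv2.RETR_EXTERNAL,cv2.CHAIN_APPROX_NONE)[0],key=len)[:,0]
    P=onplane(cm,cnt,ztop)[:,:2]
    r=cv2.minAreaRect((P*1000).astype(np.float32)); return r,st[k]
E
python3 - <<'E'
from pf import *
cm=cam('wrist'); f=cv2.cvtColor(cv2.imread('pics/w1.png'),cv2.COLOR_BGR2RGB)
print(platefit(f,cm,.010))
h=cv2.cvtColor(f,cv2.COLOR_RGB2HSV)[150:215,225:285]; m=cv2.inRange(h,(8,120,60),(30,255,255)); ys,xs=np.nonzero(m); 
c=cv2.minEnclosingCircle(np.c_[xs,ys].astype(np.float32)); print(c); print(onplane(cm,[c[0][0]+225,c[0][1]+150],.015))
go([.455,-.35,.35],-69)
E
```

```text
(((455.78314208984375, -345.0807189941406), (49.401268005371094, 110.14226531982422), 20.13461685180664), array([ 232,  131,   46,   97, 3580], dtype=int32))
((28.550458908081055, 32.678897857666016), 13.078644752502441)
[[ 0.45528518 -0.34544991  0.015     ]]
t 3.15 tcp [ 0.4539 -0.3474  0.3499] rot [-8.999e+01  1.000e-02 -6.891e+01] F [0.2 0.6 0.3] open 0.0916
dp [0.0028, -0.0001, 0.0001] dr [-0.0001, 0.0016, -0.0002]
```

Call:
{"api": "carry_out", "payload": {
  "dp": [
    [0.0,0.05,0.001],
    [0.0,0.1,0.001],
    [0.0,0.1,0.001],
    [0.0,0.1,0.001]
  ],
  "dr": [
    [0,0.013,0],
    [0,0.013,0],
    [0,0.013,0],
    [0,0.013,0]
  ],
  "hand": [100,100,100,100]
}}

```text
time: 3.65
tcp_pos: [0.4554, -0.3486, 0.2519]
ee_rot: [-89.9, -0.2, -69.7]
wrist_force: [0.1, -0.3, 0.3]
opening: 0.0922
```

Run:
```python
from pf import *
cm=cam('wrist'); f=save('wrist','w2.png')
print(platefit(f,cm,.010))
go([.4553,-.3455,.192],-69.8)
s=status.read_state(); Rt=R.from_euler('xyz',s['ee_rot'],degrees=True)
for c in ([.4553,-.3455,.005],[.4551,-.3497,.005]): print(Rt.inv().apply(np.array(c)-s['tcp_pos']).round(4))
```

```text
(((455.15863037109375, -345.08795166015625), (50.1832275390625, 109.20680236816406), 20.24920654296875), array([ 220,  137,   67,  132, 6993], dtype=int32))
t 3.7 tcp [ 0.4556 -0.349   0.2526] rot [-89.91  -0.25 -69.71] F [ 0.3 -0.6  0.6] open 0.0916
dp [-0.0037, 0.0606, 0.0008] dr [-0.0016, 0.0016, 0.0043]
[-0.0045  0.2476  0.0005]
[-0.0006  0.2476 -0.0011]
```

View pics/w2.png

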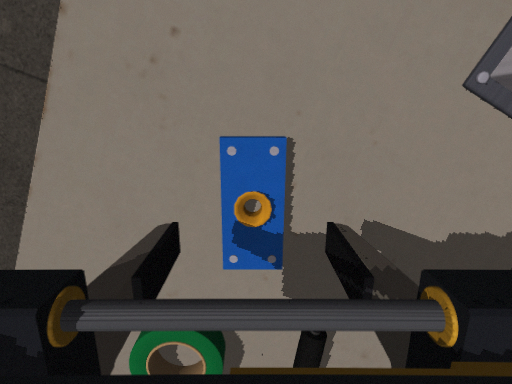

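Call:
{"api": "carry_out", "payload": {
  "dp": [
    [-0.002,0.03,0.0005],
    [-0.002,0.055,0.0005],
    [-0.002,0.06,0.0005],
    [-0.002,0.06,0.0005],
    [-0.002,0.06,0.0005],
    [-0.002,0.06,0.0005],
    [-0.002,0.06,0.0005],
    [-0.002,0.06,0.0005],
    [-0.002,0.06,0.0005]
  ],
  "dr": [
    [0,0,0],
    [0,0,0],
    [0,0,0],
    [0,0,0],
    [0,0,0],
    [0,0,0],
    [0,0,0],
    [0,0,0],
    [0,0,0]
  ],
  "hand": [100,100,100,40,0,0,0,0,0]
}}

```text
time: 4.82
tcp_pos: [0.4547, -0.347, 0.1905]
ee_rot: [-90.0, -0.1, -69.7]
wrist_force: [-1.2, -0.4, 5.6]
opening: 0.0496
```

Run:
```python
from h import *
go([.4553,-.3455,.192],-69.8)
```

```text
t 4.83 tcp [ 0.4547 -0.347   0.1905] rot [-8.999e+01 -7.000e-02 -6.974e+01] F [-1.2 -0.4  5.6] open 0.0496
dp [-0.0012, -0.0015, 0.0011] dr [-0.0003, 0.001, 0.0013]
```

Call:
{"api": "carry_out", "payload": {
  "dp": [
    [0,-0.05,0],
    [0,-0.1,0],
    [0,-0.15,0],
    [0,-0.15,0],
    [0,-0.15,0]
  ],
  "dr": [
    [0,0,0],
    [0,0,0],
    [0,0,0],
    [0,0,0],
    [0,0,0]
  ],
  "hand": [0,0,0,0,0]
}}

```text
time: 5.45
tcp_pos: [0.4541, -0.3461, 0.338]
ee_rot: [-90.1, 0.2, -69.7]
wrist_force: [0.3, -0.5, -2.3]
opening: 0.0497
```

Run:
```python
from pf import *
cm=cam('wrist'); s=status.read_state(); f=save('wrist','w3.png')
zt=s['tcp_pos'][2]-.1901+.010
r=platefit(f,cm,zt); print(r)
p=np.array([*np.array(r[0][0])/1000,zt])
Rt=R.from_euler('xyz',s['ee_rot'],degrees=True)
print('plate top centre in tool',Rt.inv().apply(p-s['tcp_pos']).round(4))
go([.6206,-.1442,.335],-99.2)
```

```text
(((450.4093933105469, -335.6089782714844), (50.384342193603516, 93.16364288330078), 20.371810913085938), array([  207,   149,    91,   150, 10663], dtype=int32))
plate top centre in tool [-0.0106  0.1801  0.0004]
t 5.5 tcp [ 0.4539 -0.3459  0.3372] rot [-90.08   0.24 -69.75] F [-0.1 -0.1 -2.3] open 0.0496
dp [-0.1315, 0.0024, 0.2262] dr [0.0025, 0.5141, -0.0037]
```

View pics/w3.png

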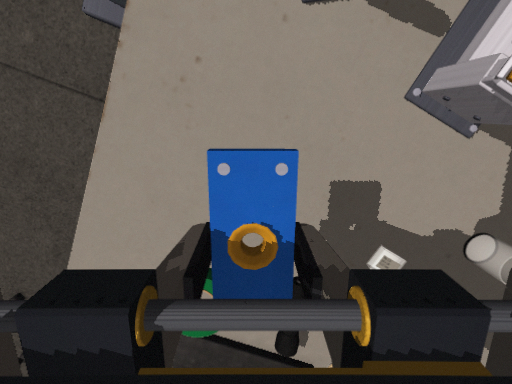

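Run:
```python
from h import *
s=status.read_state(); cm=cam('wrist',s)
Rt=R.from_euler('xyz',s['ee_rot'],degrees=True)
b=s['tcp_pos'][2]-.1901
for n,uv,z in (('mouth',(253,246),.015),('L edge',(208.5,150),.010),('R edge',(297.5,150),.010),('screwL',(224,169),.01),('screwR',(281.5,169),.01)):
    print(n,Rt.inv().apply(onplane(cm,uv,b+z)[0]-s['tcp_pos']).round(4))
```

```text
mouth [-0.002   0.1751  0.0009]
L edge [-0.0566  0.1804 -0.0234]
R edge [-0.0567  0.1803  0.0251]
screwL [-0.0461  0.1803 -0.0152]
screwR [-0.0462  0.1803  0.0166]
```

Run:
```python
from h import *
go([.600,-.2725,.335],-99.2)
```

```text
t 5.5 tcp [ 0.4539 -0.3459  0.3372] rot [-90.08   0.24 -69.75] F [-0.1 -0.1 -2.3] open 0.0496
dp [-0.0183, 0.002, 0.1625] dr [0.0025, 0.5141, -0.0037]
```

Call:
{"api": "carry_out", "payload": {
  "dp": [
    [-0.005,0.0,0.05],
    [-0.01,0.0,0.1],
    [-0.018,0.0,0.15],
    [-0.018,0.0,0.162],
    [-0.018,0.0,0.162],
    [-0.018,0.0,0.162],
    [-0.018,0.0,0.162]
  ],
  "dr": [
    [0,0.15,0],
    [0,0.3,0],
    [0,0.45,0],
    [0,0.514,0],
    [0,0.514,0],
    [0,0.514,0],
    [0,0.514,0]
  ],
  "hand": [0,0,0,0,0,0,0]
}}

```text
time: 6.38
tcp_pos: [0.5994, -0.2741, 0.3392]
ee_rot: [-90.1, 0.0, -99.2]
wrist_force: [0.3, -0.0, -1.8]
opening: 0.0498
```

Run:
```python
from h import *
go([.600,-.2725,.335],-99.2)
save('wrist','w4.png')
f=cv2.imread('pics/w4.png'); cv2.imwrite('pics/w4z.png',cv2.resize(f[0:260,130:390],None,fx=2.3,fy=2.3,interpolation=cv2.INTER_CUBIC))
```

```text
t 6.38 tcp [ 0.5994 -0.2741  0.3392] rot [-9.006e+01  2.000e-02 -9.923e+01] F [ 0.3 -0.  -1.8] open 0.0498
dp [-0.0017, 0.0042, 0.0003] dr [0.001, -0.0005, -0.0004]
```

View pics/w4z.png

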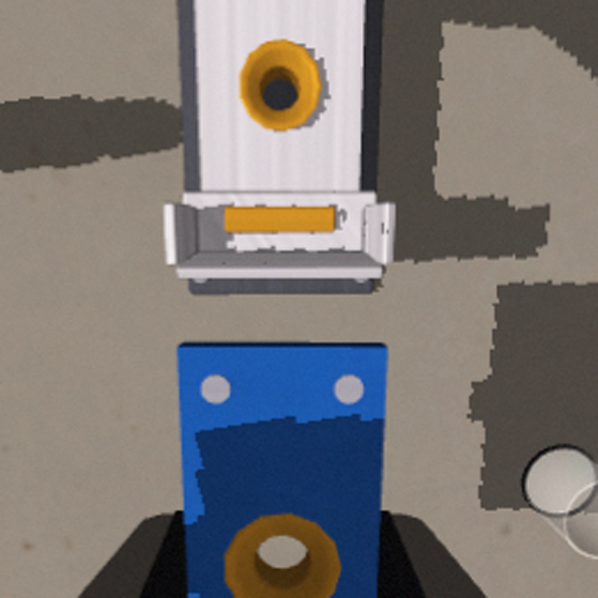

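Run:
```python
from h import *
from scipy.optimize import least_squares
s=status.read_state(); cm=cam('wrist',s)
obs=[((280,84),(0,0,.051)),((280,88),(0,0,.046)),((280,219),(0,-.047,.089)),((224,219),(-.018,-.047,.089)),((336,219),(.018,-.047,.089)),((189,293),(-.042,-.075,.006)),((376,293),(.042,-.075,.006)),((185,192),(-.032,-.038,.084)),((376,191),(.032,-.038,.084))]
def res(p):
    Rz=R.from_euler('z',p[2]).as_matrix()
    return np.concatenate([proj(cm,Rz@np.array(P)+[p[0],p[1],0])[0]-(np.array(uv)+.5)/2.3+.5-[130,0] for uv,P in obs])
x=least_squares(res,(.62,-.144,-.16),loss='soft_l1').x; print(x[:2].round(4),np.degrees(x[2]).round(2)); print(res(x).reshape(-1,2).round(1).tolist())
Rt=R.from_euler('xyz',s['ee_rot'],degrees=True); b=s['tcp_pos'][2]-.1901
ps=[]
for n,uv,z in (('mouth',(281,562),.015),('L',(178,344),.010),('R',(386,344),.010)):
    q=onplane(cm,(np.array(uv)+.5)/2.3-.5+[130,0],b+z)[0]; ps.append(q); print(n,q.round(4),Rt.inv().apply(q-s['tcp_pos']).round(4))
d=ps[2]-ps[1]; print('plate yaw',np.degrees(np.arctan2(d[1],d[0])))
```

```text
[ 0.6202 -0.1399] -8.84
[[-0.0, 0.8], [0.0, 0.5], [0.2, -0.2], [0.4, -0.0], [0.0, -0.3], [-0.1, 0.6], [-0.9, 0.2], [-1.1, -0.5], [1.0, -0.5]]
mouth [ 0.5996 -0.2709  0.1644] [-0.0032  0.1751 -0.0003]
L [ 0.5841 -0.2138  0.1594] [-0.057   0.1801 -0.0248]
R [ 0.6327 -0.2217  0.1594] [-0.0571  0.1801  0.0244]
plate yaw -9.134803417602209
```

Run:
```python
from h import *
go([.6203,-.142,.302],-99.05)
```

```text
t 6.42 tcp [ 0.5995 -0.2742  0.3395] rot [-9.003e+01  1.000e-02 -9.924e+01] F [ 0.  -0.3 -1.8] open 0.0499
dp [-0.1338, 0.0375, -0.0007] dr [0.0006, -0.0032, -0.0002]
```

Call:
{"api": "carry_out", "payload": {
  "dp": [
    [-0.05,0.0,-0.0007],
    [-0.1,0.0,-0.0007],
    [-0.134,0.01,-0.0007],
    [-0.134,0.037,-0.0007],
    [-0.134,0.037,-0.0007],
    [-0.134,0.037,-0.0007],
    [-0.134,0.037,-0.0007]
  ],
  "dr": [
    [0,-0.003,0],
    [0,-0.003,0],
    [0,-0.003,0],
    [0,-0.003,0],
    [0,-0.003,0],
    [0,-0.003,0],
    [0,-0.003,0]
  ],
  "hand": [0,0,0,0,0,0,0]
}}

```text
time: 7.3
tcp_pos: [0.6212, -0.142, 0.3042]
ee_rot: [-89.9, -0.0, -99.1]
wrist_force: [-0.4, 0.5, -1.1]
opening: 0.0496
```

Run:
```python
from h import *
go([.6203,-.142,.302],-99.05)
save('wrist','w5.png'); save('scene','s5.png'); save('top','t5.png')
f=cv2.imread('pics/w5.png'); a=cv2.resize(f[60:300,150:360],None,fx=1.9,fy=1.9,interpolation=cv2.INTER_CUBIC)
g=cv2.imread('pics/s5.png'); b=cv2.resize(g[130:230,180:280],None,fx=4,fy=4,interpolation=cv2.INTER_CUBIC)
h=max(a.shape[0],b.shape[0]); im=np.zeros((h,a.shape[1]+b.shape[1],3),np.uint8); im[:a.shape[0],:a.shape[1]]=a; im[:b.shape[0],a.shape[1]:]=b; cv2.imwrite('pics/c5.png',im); print(im.shape)
```

```text
t 7.3 tcp [ 0.6212 -0.142   0.3042] rot [-8.987e+01 -4.000e-02 -9.907e+01] F [-0.4  0.5 -1.1] open 0.0496
dp [0.0001, 0.0022, -0.0009] dr [-0.0023, -0.0004, 0.0006]
(456, 799, 3)
```

View pics/c5.png

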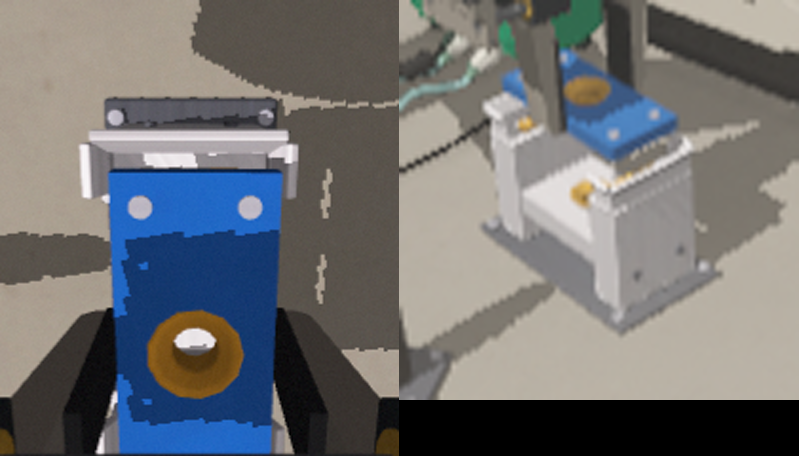

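View pics/t5.png

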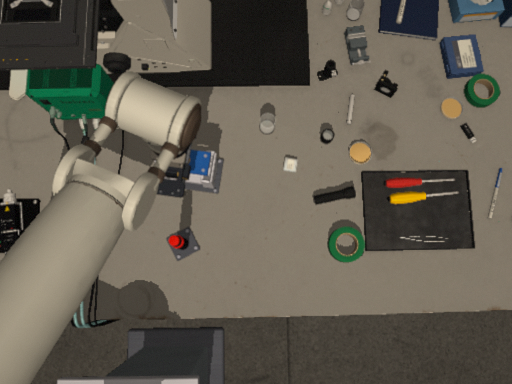

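Call:
{"api": "carry_out", "payload": {
  "dp": [
    [0.0,0.003,-0.001],
    [0.0,0.008,-0.001],
    [0.0,0.013,-0.001],
    [0.0,0.018,-0.001],
    [0.0,0.0215,-0.001],
    [0.0,0.0215,-0.001],
    [0.0,0.0215,-0.001]
  ],
  "dr": [
    [0,0,0],
    [0,0,0],
    [0,0,0],
    [0,0,0],
    [0,0,0],
    [0,0,0],
    [0,0,0]
  ],
  "hand": [0,0,0,0,0,0,0]
}}

```text
time: 8.32
tcp_pos: [0.62, -0.1411, 0.2814]
ee_rot: [-90.0, -0.0, -99.0]
wrist_force: [-0.2, 0.4, -0.6]
opening: 0.0494
```

```bash
cat > v.py <<'E'
from h import *
import sys
n=sys.argv[1]
go([.6203,-.142,.302],-99.05); print(status.read_state()['ft_torque'].round(2))
save('wrist','w%s.png'%n); save('scene','s%s.png'%n)
f=cv2.imread('pics/w%s.png'%n); a=cv2.resize(f[60:300,150:360],None,fx=1.9,fy=1.9,interpolation=cv2.INTER_CUBIC)
g=cv2.imread('pics/s%s.png'%n); b=cv2.resize(g[130:230,180:280],None,fx=4,fy=4,interpolation=cv2.INTER_CUBIC)
h=max(a.shape[0],b.shape[0]); im=np.zeros((h,a.shape[1]+b.shape[1],3),np.uint8); im[:a.shape[0],:a.shape[1]]=a; im[:b.shape[0],a.shape[1]:]=b; cv2.imwrite('pics/c%s.png'%n,im)
E
python3 v.py 6
```

```text
t 8.32 tcp [ 0.62   -0.1411  0.2814] rot [-89.98  -0.   -99.02] F [-0.2  0.4 -0.6] open 0.0494
dp [0.0009, -0.0206, 0.0004] dr [-0.0003, 0.0005, 0.0001]
[-0.02  0.1  -0.01]
```

View pics/c6.png

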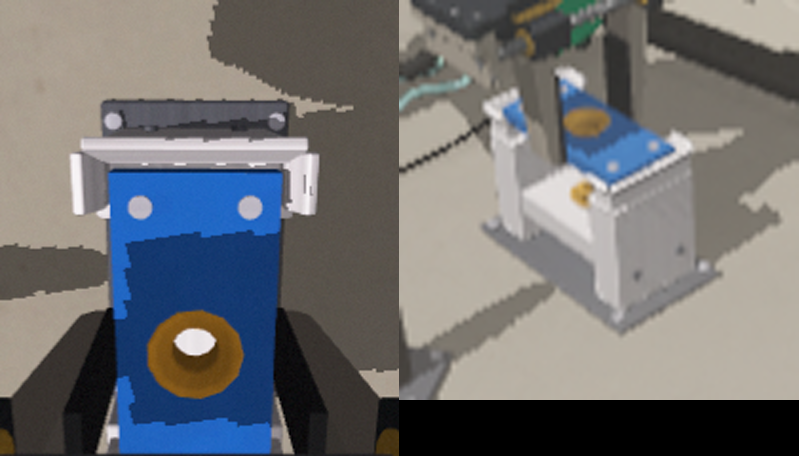

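Call:
{"api": "carry_out", "payload": {
  "dp": [
    [0.0,0.002,0.0],
    [0.0,0.003,0.0],
    [0.0,0.004,0.0],
    [0.0,0.005,0.0],
    [0.0,0.006,0.0],
    [0.0,0.006,0.0]
  ],
  "dr": [
    [0,0,0],
    [0,0,0],
    [0,0,0],
    [0,0,0],
    [0,0,0],
    [0,0,0]
  ],
  "hand": [0,0,0,0,0,0]
}}

```text
time: 9.18
tcp_pos: [0.6201, -0.1411, 0.2772]
ee_rot: [-90.0, -0.0, -99.0]
wrist_force: [-4.4, 1.1, 8.9]
opening: 0.0498
```

Call:
{"api": "carry_out", "payload": {
  "dp": [
    [0.0,0.001,0.0],
    [0.0,0.002,0.0],
    [0.0,0.003,0.0],
    [0.0,0.003,0.0],
    [0.0,0.003,0.0]
  ],
  "dr": [
    [0,0,0],
    [0,0,0],
    [0,0,0],
    [0,0,0],
    [0,0,0]
  ],
  "hand": [0,0,0,0,0]
}}

```text
time: 9.8
tcp_pos: [0.6201, -0.1411, 0.2745]
ee_rot: [-90.0, -0.0, -99.0]
wrist_force: [-5.9, 2.4, 11.0]
opening: 0.0498
```

```bash
python3 v.py 7
```

```text
t 9.8 tcp [ 0.6201 -0.1411  0.2745] rot [-8.998e+01 -2.000e-02 -9.901e+01] F [-5.9  2.4 11. ] open 0.0498
dp [0.0009, -0.0275, 0.0003] dr [-0.0003, 0.0008, 0.0004]
[ 0.26  1.07 -0.  ]
```

View pics/c7.png

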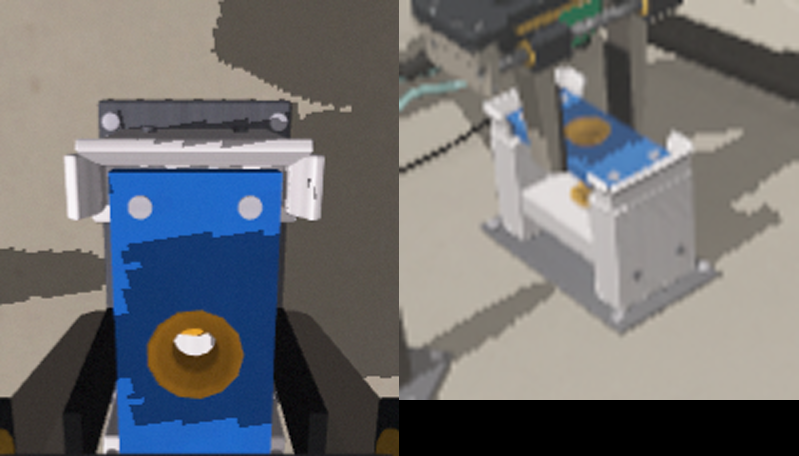

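Call:
{"api": "carry_out", "payload": {
  "dp": [
    [0.0,0.001,-0.0005],
    [0.0,0.0015,-0.0005],
    [0.0,0.002,-0.0005],
    [0.0,0.002,-0.0005]
  ],
  "dr": [
    [0,0,0],
    [0,0,0],
    [0,0,0],
    [0,0,0]
  ],
  "hand": [0,0,0,0]
}}

```text
time: 10.4
tcp_pos: [0.62, -0.141, 0.2744]
ee_rot: [-89.9, -0.0, -99.0]
wrist_force: [-9.4, 4.5, 19.5]
opening: 0.0494
```

Call:
{"api": "carry_out", "payload": {
  "dp": [
    [0.0,0.001,0.0],
    [0.0,0.002,0.0],
    [0.0,0.002,0.0]
  ],
  "dr": [
    [0,0,0],
    [0,0,0],
    [0,0,0]
  ],
  "hand": [0,0,0]
}}

```text
time: 10.78
tcp_pos: [0.6201, -0.141, 0.2744]
ee_rot: [-89.9, -0.0, -99.0]
wrist_force: [-14.4, 4.4, 29.6]
opening: 0.0497
```

```bash
python3 v.py 8
```

```text
t 10.78 tcp [ 0.6201 -0.141   0.2744] rot [-8.995e+01 -5.000e-02 -9.899e+01] F [-14.4   4.4  29.6] open 0.0497
dp [0.0009, -0.0276, 0.0004] dr [-0.0009, 0.0011, 0.0009]
[0.9  2.82 0.01]
```

View pics/c8.png

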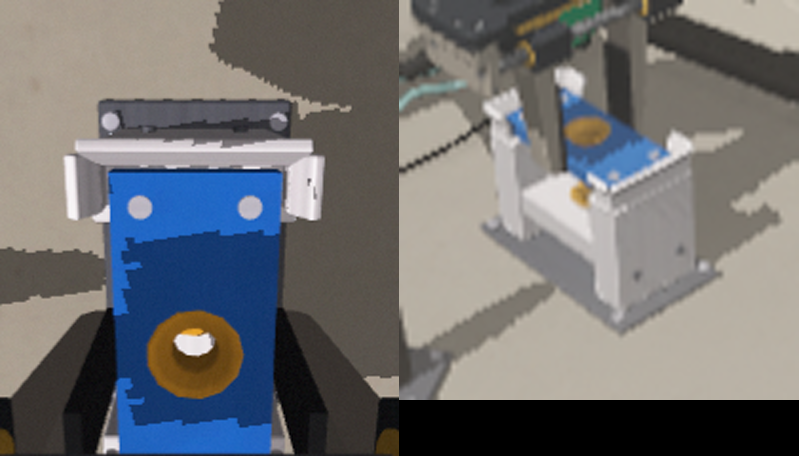

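Call:
{"api": "carry_out", "payload": {
  "dp": [
    [0.0,-0.002,0.0],
    [0.0,-0.0035,0.0],
    [0.0,-0.0035,0.0],
    [0.0,-0.0035,0.0],
    [0.0,-0.0035,0.0],
    [0.0,-0.04,0.0],
    [0.0,-0.09,0.0],
    [0.0,-0.12,0.0],
    [0.0,-0.12,0.0],
    [0.0,-0.12,0.0]
  ],
  "dr": [
    [0,0,0],
    [0,0,0],
    [0,0,0],
    [0,0,0],
    [0,0,0],
    [0,0,0],
    [0,0,0],
    [0,0,0],
    [0,0,0],
    [0,0,0]
  ],
  "hand": [0,0,100,100,100,100,100,100,100,100]
}}

```text
time: 12.12
tcp_pos: [0.6191, -0.1408, 0.3864]
ee_rot: [-90.1, 0.0, -99.0]
wrist_force: [0.1, -0.4, -0.2]
opening: 0.092
```

```bash
python3 v.py 9
python3 - <<'E'
from h import *
save('top','t9.png')
f=cv2.imread('pics/w9.png'); cv2.imwrite('pics/w9z.png',cv2.resize(f[90:290,140:370],None,fx=3,fy=3,interpolation=cv2.INTER_CUBIC))
E
```

```text
t 12.12 tcp [ 0.6191 -0.1408  0.3864] rot [-9.014e+01  4.000e-02 -9.903e+01] F [ 0.1 -0.4 -0.2] open 0.092
dp [0.001, 0.0844, 0.0016] dr [0.0025, 0.0004, -0.0007]
[-0.07  0.09 -0.08]
```

View pics/c9.png

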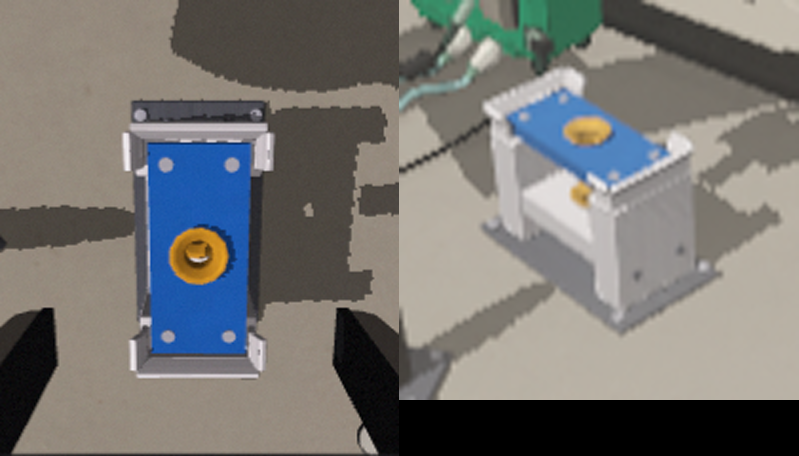

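View pics/w9z.png

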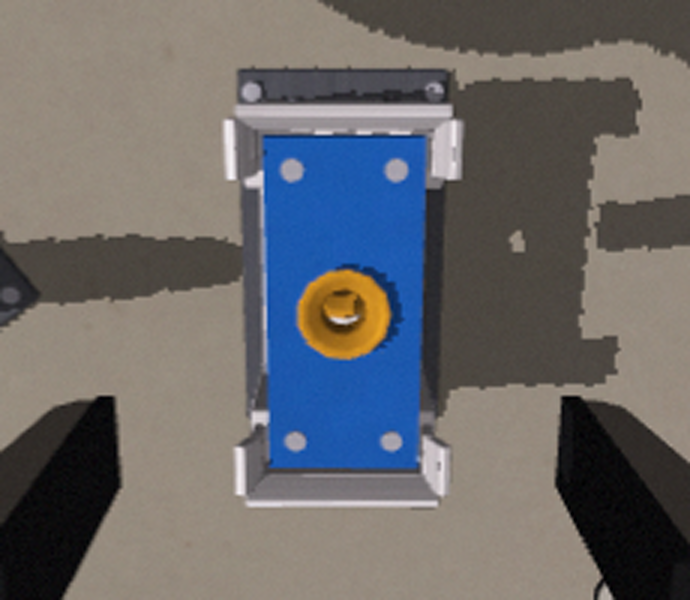

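The plate is seated inside both lips. It hit a hard stop at the flush height, and its bore lines up with the lower brass in the wrist view at about (254,194). Next is the rod.

Run:
```python
from h import *
cm=cam('wrist'); 
print('mouth world by wrist',onplane(cm,[[254.2-.3,194.2]],.099).round(4))
for uv in ((264,136),(426,136),(420,468),(270,468)):
    print(onplane(cm,[(np.array(uv)+.5)/3-.5+[140,90]],.094).round(4))
ct=cam('top'); f=cv2.imread('pics/t9.png'); cv2.imwrite('pics/t9z.png',cv2.resize(f[130:270,140:280],None,fx=4,fy=4,interpolation=cv2.INTER_CUBIC))
go([.450,-.130,.385],-99)
```

```text
mouth world by wrist [[ 0.6198 -0.139   0.099 ]]
[[ 0.6045 -0.0813  0.094 ]]
[[ 0.6531 -0.0889  0.094 ]]
[[ 0.637  -0.1978  0.094 ]]
[[ 0.587  -0.1901  0.094 ]]
t 12.28 tcp [ 0.6191 -0.1408  0.3859] rot [-9.021e+01  5.000e-02 -9.903e+01] F [-0.3 -0.7 -0.5] open 0.0919
dp [0.0158, 0.0015, -0.1687] dr [0.0036, -0.0005, -0.0009]
```

View pics/t9z.png

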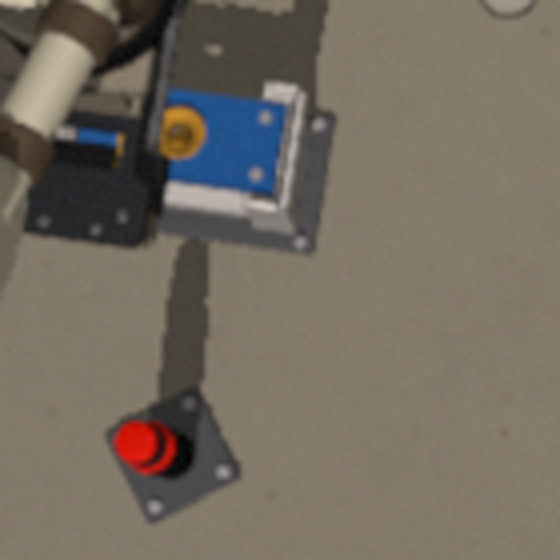

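Call:
{"api": "carry_out", "payload": {
  "dp": [
    [0.005,0.0,-0.05],
    [0.01,0.0,-0.1],
    [0.0158,0.0,-0.15],
    [0.0158,0.0,-0.1687],
    [0.0158,0.0,-0.1687],
    [0.0158,0.0,-0.1687],
    [0.0158,0.0,-0.1687]
  ],
  "dr": [
    [0,0,0],
    [0,0,0],
    [0,0,0],
    [0,0,0],
    [0,0,0],
    [0,0,0],
    [0,0,0]
  ],
  "hand": [100,100,100,100,100,100,100]
}}

```text
time: 13.15
tcp_pos: [0.4511, -0.1303, 0.388]
ee_rot: [-90.0, 0.0, -99.0]
wrist_force: [-0.7, -0.8, -0.6]
opening: 0.0919
```

Run:
```python
from h import *
go([.450,-.130,.385],-99)
cm=cam('wrist'); save('wrist','w10.png'); save('scene','s10.png'); save('top','t10.png')
print('pred rod top',proj(cm,[[.4501,-.130,.143],[.4501,-.130,.096]]))
a=cv2.resize(cv2.imread('pics/s9.png')[140:190,200:260],None,fx=7,fy=7,interpolation=cv2.INTER_CUBIC)
b=cv2.resize(cv2.imread('pics/t10.png')[140:190,145:205],None,fx=6,fy=6,interpolation=cv2.INTER_CUBIC)
im=np.zeros((350,780,3),np.uint8); im[:350,:420]=a; im[:300,420:]=b; cv2.imwrite('pics/c10.png',im)
```

```text
t 13.15 tcp [ 0.4511 -0.1303  0.388 ] rot [-9.001e+01  1.000e-02 -9.900e+01] F [-0.7 -0.8 -0.6] open 0.0919
dp [-0.0001, 0.003, -0.0011] dr [0.0002, -0.0001, -0.0001]
pred rod top [[251.22431586 210.07220978]
 [251.4029906  194.32043913]]
```

View pics/w10.png

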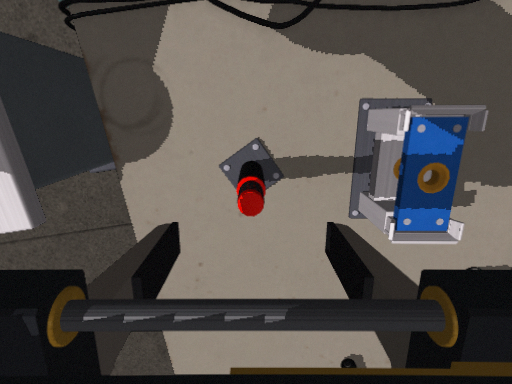

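View pics/c10.png

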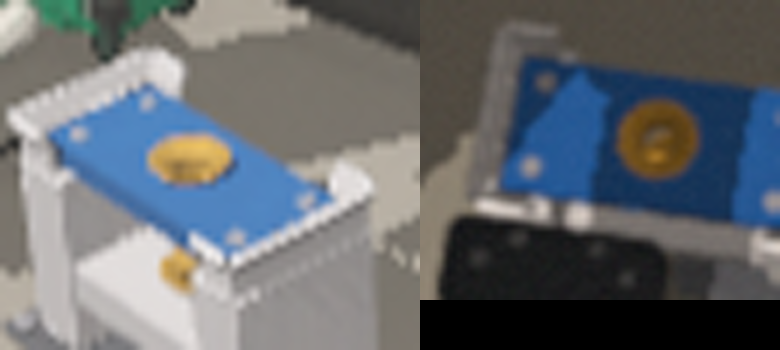

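Run:
```python
from h import *
from scipy.optimize import least_squares
cs=cam('scene'); ct=cam('top')
S=[((80,133),(-.016,.0445,.010)),((149,102),(.016,.0445,.010)),((306,200),(.016,-.0445,.010)),((236,237),(-.016,-.0445,.010))]
uv=np.array([(np.array(a)+.5)/7-.5+[200,140] for a,_ in S]); P=np.array([b for _,b in S])
# top view of screws: left pair (545,80),(530,167) -> 6x origin (145,140)
tu=np.array([(np.array(a)+.5)/6-.5+[145,140] for a in ((545-420,80),(530-420,167),(658-420,138))]); TP=np.array([(.016,.0445,.010),(-.016,.0445,.010),(0,0,.015)])
def pts(p,Q): return R.from_euler('zx',[p[2],p[4]]).apply(Q)+[p[0],p[1],p[3]]
def res(p): return np.r_[(proj(cs,pts(p,P))-uv).ravel(),(proj(ct,pts(p,TP))-tu).ravel()]
s=least_squares(res,(.62,-.144,-.16,.084,0)); print(s.x.round(4),np.sqrt((s.fun**2).mean())); print(s.fun.reshape(-1,2).round(1).tolist())
J=s.jac; C=np.linalg.inv(J.T@J)*.3**2; print(np.sqrt(np.diag(C)).round(4))
```

```text
[ 0.6207 -0.1424 -0.1686  0.0834  0.0028] 0.3217119849332622
[[0.5, -0.0], [0.5, -0.2], [0.3, 0.1], [0.2, -0.1], [-0.1, 0.5], [-0.2, 0.1], [-0.6, 0.4]]
[0.0004 0.0004 0.008  0.0006 0.0107]
```

Call:
{"api": "carry_out", "payload": {
  "dp": [
    [-0.002,0.03,-0.0012],
    [-0.002,0.06,-0.0012],
    [-0.002,0.085,-0.0012],
    [-0.002,0.094,-0.0012],
    [-0.002,0.094,-0.0012],
    [-0.002,0.094,-0.0012],
    [-0.002,0.094,-0.0012],
    [-0.002,0.094,-0.0012],
    [-0.002,0.094,-0.0012],
    [-0.002,0.094,-0.0012],
    [-0.002,0.094,-0.0012]
  ],
  "dr": [
    [0,0,0],
    [0,0,0],
    [0,0,0],
    [0,0,0],
    [0,0,0],
    [0,0,0],
    [0,0,0],
    [0,0,0],
    [0,0,0],
    [0,0,0],
    [0,0,0]
  ],
  "hand": [100,100,100,100,100,0,0,0,0,0,0]
}}

```text
time: 14.68
tcp_pos: [0.4495, -0.1279, 0.2942]
ee_rot: [-90.0, -0.0, -99.0]
wrist_force: [0.3, -0.4, -0.1]
opening: 0.0339
```

Run:
```python
from h import *
go([.450,-.130,.385],-99)
print(status.read_state()['ft_torque'].round(2))
save('wrist','w11.png'); save('scene','s11.png')
cv2.imwrite('pics/s11z.png',cv2.resize(cv2.imread('pics/s11.png')[120:250,120:280],None,fx=4.5,fy=4.5,interpolation=cv2.INTER_CUBIC))
```

```text
t 14.68 tcp [ 0.4495 -0.1279  0.2942] rot [-90.    -0.   -99.02] F [ 0.3 -0.4 -0.1] open 0.0339
dp [0.0019, -0.0908, 0.0008] dr [0.0001, -0.0004, 0.0]
[-0.05  0.07 -0.01]
```

View pics/w11.png

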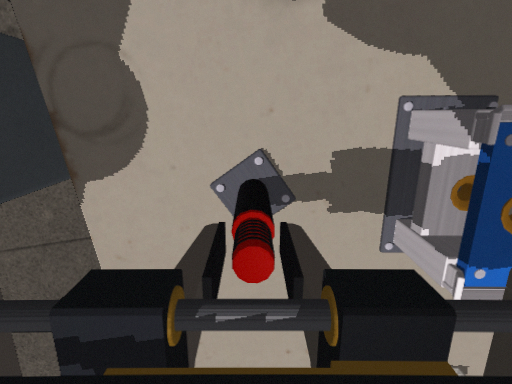

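View pics/s11z.png

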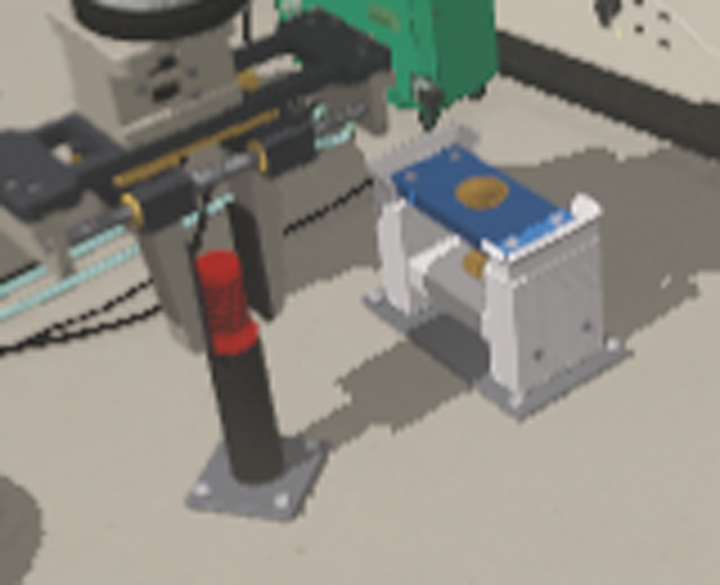

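Run:
```python
from h import *
s=status.read_state(); cm=cam('wrist',s)
Rt=R.from_euler('xyz',s['ee_rot'],degrees=True)
print(proj(cm,Rt.apply([[0,.151,0],[0,.171,0],[0,.190,.017],[-.01,.190,.017],[.01,.190,.017]])+s['tcp_pos']))
f=cv2.imread('pics/w11.png'); cv2.imwrite('pics/w11z.png',cv2.resize(f[170:310,190:320],None,fx=4.5,fy=4.2,interpolation=cv2.INTER_CUBIC))
```

```text
[[252.48704735 270.96677714]
 [252.46413736 252.46478862]
 [279.49606066 238.53007759]
 [279.91972944 223.63630367]
 [279.08638788 253.00692245]]
```

View pics/w11z.png

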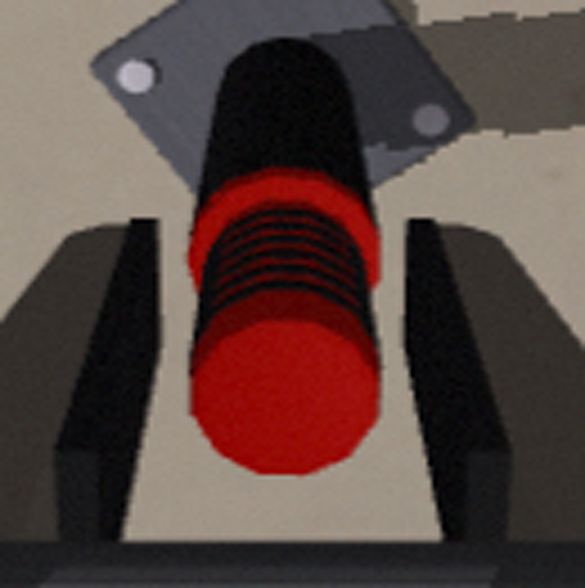

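Call:
{"api": "carry_out", "payload": {
  "dp": [
    [-0.003,0.0,0.0],
    [-0.003,0.0,0.0],
    [-0.003,0.0,0.0],
    [-0.003,0.0,0.0],
    [-0.003,0.0,0.0],
    [-0.003,0.0,0.0]
  ],
  "dr": [
    [0,0,0],
    [0,0,0],
    [0,0,0],
    [0,0,0],
    [0,0,0],
    [0,0,0]
  ],
  "hand": [33,0,0,0,0,0]
}}

```text
time: 15.52
tcp_pos: [0.4499, -0.125, 0.2942]
ee_rot: [-90.0, 0.0, -99.0]
wrist_force: [0.2, 0.6, 0.4]
opening: 0.0213
```

Call:
{"api": "carry_out", "payload": {
  "dp": [
    [0.0,-0.01,0.0],
    [0.0,-0.03,0.0],
    [0.0,-0.06,0.0],
    [0.0,-0.09,0.0],
    [0.0,-0.115,0.0],
    [0.0,-0.115,0.0],
    [0.0,-0.115,0.0],
    [0.0,-0.115,0.0]
  ],
  "dr": [
    [0,0,0],
    [0,0,0],
    [0,0,0],
    [0,0,0],
    [0,0,0],
    [0,0,0],
    [0,0,0],
    [0,0,0]
  ],
  "hand": [0,0,0,0,0,0,0,0]
}}

```text
time: 16.52
tcp_pos: [0.4496, -0.1248, 0.4077]
ee_rot: [-90.1, 0.1, -99.0]
wrist_force: [0.4, -0.3, -0.4]
opening: 0.0215
```

Run:
```python
from h import *
go([.6205,-.140,.409],-99)
save('wrist','w12.png'); save('scene','s12.png')
```

```text
t 16.52 tcp [ 0.4496 -0.1248  0.4077] rot [-9.014e+01  5.000e-02 -9.903e+01] F [ 0.4 -0.3 -0.4] open 0.0215
dp [-0.0118, -0.0017, 0.1711] dr [0.0025, -0.0005, -0.0009]
```

View pics/w12.png

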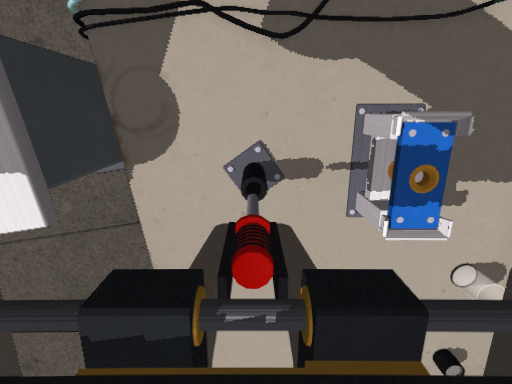

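View pics/s12.png

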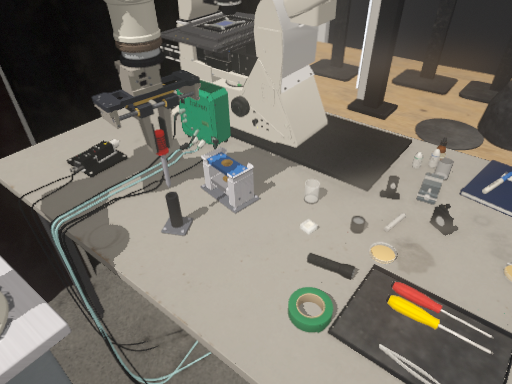

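Call:
{"api": "carry_out", "payload": {
  "dp": [
    [-0.004,0.0,0.05],
    [-0.008,0.0,0.1],
    [-0.012,0.0,0.15],
    [-0.012,0.0,0.171],
    [-0.012,0.0,0.171],
    [-0.012,0.0,0.171],
    [-0.012,0.0,0.171],
    [-0.012,0.0,0.171]
  ],
  "dr": [
    [0,0,0],
    [0,0,0],
    [0,0,0],
    [0,0,0],
    [0,0,0],
    [0,0,0],
    [0,0,0],
    [0,0,0]
  ],
  "hand": [0,0,0,0,0,0,0,0]
}}

```text
time: 17.62
tcp_pos: [0.6202, -0.1399, 0.4096]
ee_rot: [-90.0, -0.0, -99.0]
wrist_force: [1.1, -0.5, -0.8]
opening: 0.0215
```

Run:
```python
from h import *
go([.6204,-.140,.409],-99)
s=status.read_state(); cm=cam('wrist',s)
save('wrist','w13.png'); save('scene','s13.png'); save('top','t13.png')
f=cv2.imread('pics/w13.png'); a=cv2.resize(f[110:310,180:330],None,fx=2.6,fy=2.6,interpolation=cv2.INTER_CUBIC)
g=cv2.imread('pics/s13.png'); b=cv2.resize(g[100:230,180:270],None,fx=4,fy=4,interpolation=cv2.INTER_CUBIC)
h=max(a.shape[0],b.shape[0]); im=np.zeros((h,a.shape[1]+b.shape[1],3),np.uint8); im[:a.shape[0],:a.shape[1]]=a; im[:b.shape[0],a.shape[1]:]=b; cv2.imwrite('pics/c13.png',im); print(a.shape)
Rt=R.from_euler('xyz',s['ee_rot'],degrees=True)
q=lambda uv:(uv-np.array([180,110]))*2.6
print('pred tip',q(proj(cm,Rt.apply([[0,.288,0],[-.001,.288,0]])+s['tcp_pos'])))
print('pred mouth',q(proj(cm,[[.6203,-.139,.099],[.6203,-.139,.094]])))
```

```text
t 17.62 tcp [ 0.6202 -0.1399  0.4096] rot [-89.98  -0.   -99.04] F [ 1.1 -0.5 -0.8] open 0.0215
dp [0.0001, 0.0006, 0.0002] dr [-0.0003, -0.0007, 0.0001]
(520, 390, 3)
pred tip [[188.22426207 222.41027567]
 [188.22920359 219.77787112]]
pred mouth [[187.84777531 204.33355856]
 [187.84610534 201.17555835]]
```

View pics/c13.png

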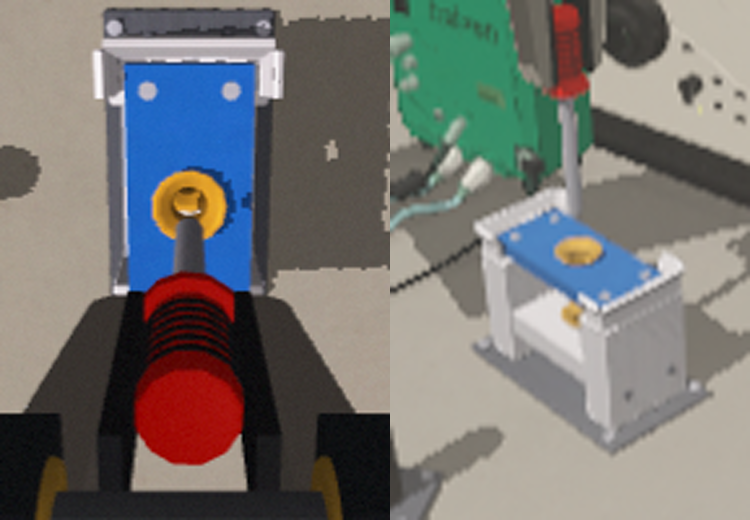

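Run:
```python
from h import *
cs=cam('scene')
m=np.array([227.25,162.4]); M=onplane(cs,m,.099)[0]; T=onplane(cs,[225.5,153.75],.1216)[0]
print(M.round(4),T.round(4),(T-M).round(4))
f=cv2.imread('pics/s13.png'); a=cv2.resize(f[115:180,205:255],None,fx=9,fy=9,interpolation=cv2.INTER_CUBIC)
g=cv2.imread('pics/t13.png'); b=cv2.resize(g[135:195,150:205],None,fx=5,fy=5,interpolation=cv2.INTER_CUBIC)
im=np.zeros((585,450+275,3),np.uint8); im[:,:450]=a; im[:300,450:]=b; cv2.imwrite('pics/c13b.png',im)
```

```text
[ 0.6177 -0.1458  0.099 ] [ 0.6192 -0.1406  0.1216] [0.0016 0.0052 0.0226]
```

View pics/c13b.png

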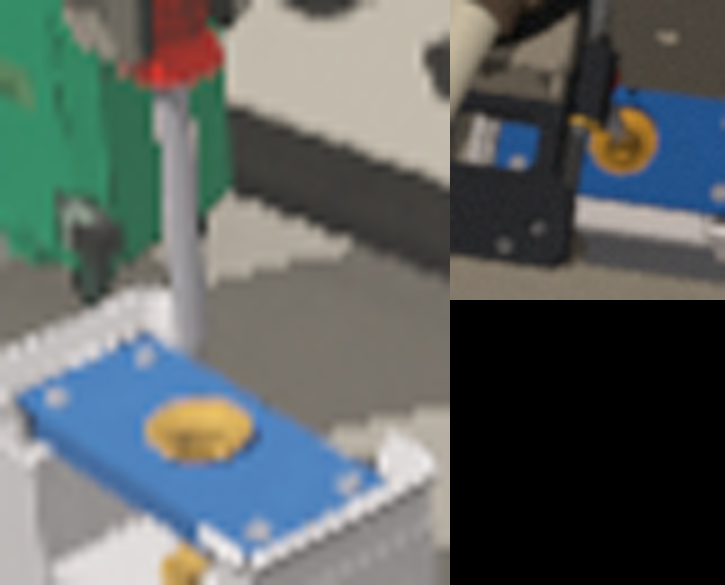

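Run:
```python
from h import *
from scipy.optimize import least_squares
cs=cam('scene'); ct=cam('top')
def tri(us,ut):
    s=least_squares(lambda p:np.r_[(proj(cs,p)[0]-us),(proj(ct,p)[0]-ut)],[.62,-.14,.1]); return s.x.round(4),s.fun.round(2)
S=lambda x,y:(np.array([x,y])+.5)/9-.5+[205,115]
T=lambda x,y:(np.array([x-450,y])+.5)/5-.5+[150,135]
print('tip',tri(S(190,349),T(621,128))); print('mouth',tri(S(200,430),T(624,140)))
print('tip scene on z', onplane(cs,S(190,349),.1216), 'mouth', onplane(cs,S(200,430),.099))
print('tip top on z', onplane(ct,T(621,128),.1216), 'mouth', onplane(ct,T(624,140),.099))
s=status.read_state(); cm=cam('wrist',s)
w=lambda x,y:(np.array([x,y])+.5)/2.6-.5+[180,110]
print('wrist tip',onplane(cm,w(189,218),.1216),'mouth',onplane(cm,w(188,206),.099))
f=cv2.imread('pics/w13.png'); cv2.imwrite('pics/w13z.png',cv2.resize(f[165:225,220:290],None,fx=9,fy=9,interpolation=cv2.INTER_CUBIC))
```

```text
tip (array([ 0.6193, -0.1449,  0.125 ]), array([ 1.06, -0.18, -0.63,  0.7 ]))
mouth (array([ 0.621 , -0.143 ,  0.0966]), array([ 0.6 , -0.1 , -0.36,  0.4 ]))
tip scene on z [[ 0.62088824 -0.13964893  0.1216    ]] mouth [[ 0.61717861 -0.14466287  0.099     ]]
tip top on z [[ 0.62153059 -0.14580322  0.1216    ]] mouth [[ 0.62136989 -0.14408257  0.099     ]]
wrist tip [[ 0.62085965 -0.13797891  0.1216    ]] mouth [[ 0.62026496 -0.13930741  0.099     ]]
```

View pics/w13z.png

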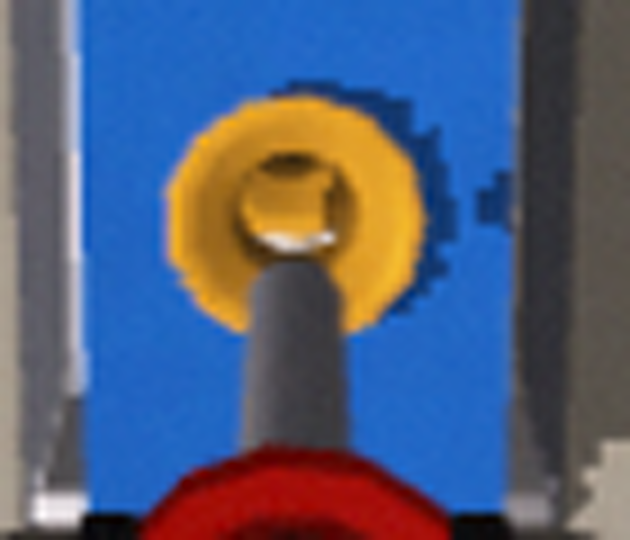

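Call:
{"api": "carry_out", "payload": {
  "dp": [
    [-0.001,0.008,0.0],
    [-0.001,0.016,0.0],
    [-0.001,0.022,0.0],
    [-0.001,0.027,0.0],
    [-0.001,0.03,0.0],
    [-0.001,0.03,0.0],
    [-0.001,0.03,0.0]
  ],
  "dr": [
    [0,0,0],
    [0,0,0],
    [0,0,0],
    [0,0,0],
    [0,0,0],
    [0,0,0],
    [0,0,0]
  ],
  "hand": [0,0,0,0,0,0,0]
}}

```text
time: 18.65
tcp_pos: [0.621, -0.139, 0.3795]
ee_rot: [-90.0, -0.0, -99.0]
wrist_force: [0.1, 0.3, -0.3]
opening: 0.0213
```

```bash
cat > v2.py <<'E'
from h import *
import sys
n=sys.argv[1]
go([.6204,-.139,.409],-99); print(status.read_state()['ft_torque'].round(2))
f=save('wrist','w%s.png'%n)[:,:,::-1]; g=save('scene','s%s.png'%n)[:,:,::-1]; t=save('top','t%s.png'%n)[:,:,::-1]
a=cv2.resize(f[165:225,220:290],None,fx=6,fy=6,interpolation=cv2.INTER_CUBIC)
b=cv2.resize(g[115:195,200:255],None,fx=7,fy=7,interpolation=cv2.INTER_CUBIC)
im=np.zeros((600,800,3),np.uint8); im[:360,:420]=a; im[:560,415:800]=b; cv2.imwrite('pics/c%s.png'%n,im)
E
python3 v2.py 14
```

```text
t 18.65 tcp [ 0.621  -0.139   0.3795] rot [-8.997e+01 -1.000e-02 -9.902e+01] F [ 0.1  0.3 -0.3] open 0.0213
dp [0.0001, -0.0295, -0.0005] dr [-0.0005, -0.0004, 0.0002]
[-0.07  0.06  0.02]
```

View pics/c14.png

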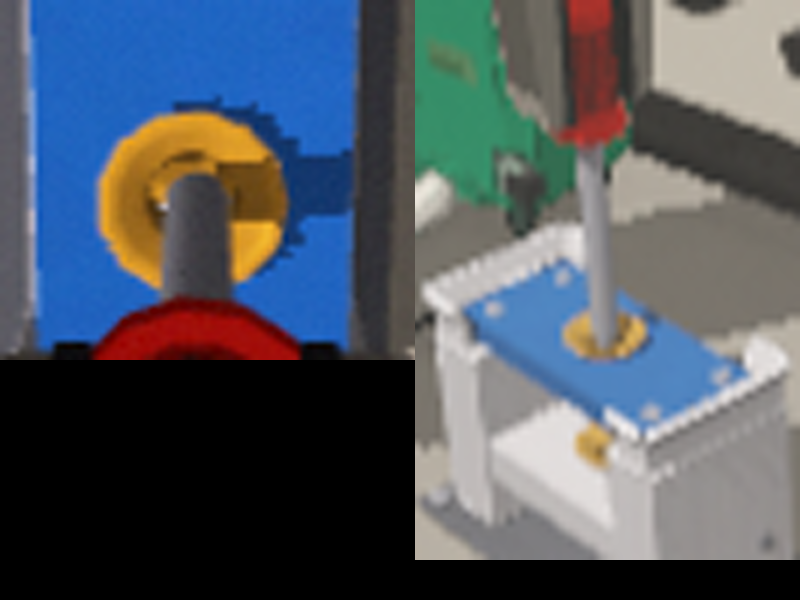

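Call:
{"api": "carry_out", "payload": {
  "dp": [
    [0.0,0.005,-0.0005],
    [0.0,0.01,-0.0005],
    [0.0,0.015,-0.0005],
    [0.0,0.02,-0.0005],
    [0.0,0.025,-0.0005],
    [0.0,0.03,-0.0005],
    [0.0,0.03,-0.0005],
    [0.0,0.03,-0.0005]
  ],
  "dr": [
    [0,0,0],
    [0,0,0],
    [0,0,0],
    [0,0,0],
    [0,0,0],
    [0,0,0],
    [0,0,0],
    [0,0,0]
  ],
  "hand": [0,0,0,0,0,0,0,0]
}}

```text
time: 19.8
tcp_pos: [0.6205, -0.1389, 0.3494]
ee_rot: [-90.0, -0.0, -99.0]
wrist_force: [-0.5, -1.2, -0.9]
opening: 0.0214
```

```bash
python3 v2.py 15
```

```text
t 19.8 tcp [ 0.6205 -0.1389  0.3494] rot [-8.998e+01 -1.000e-02 -9.902e+01] F [-0.5 -1.2 -0.9] open 0.0214
dp [0.0001, -0.0596, -0.0] dr [-0.0003, -0.0004, 0.0001]
[-0.05  0.01 -0.03]
```

View pics/c15.png

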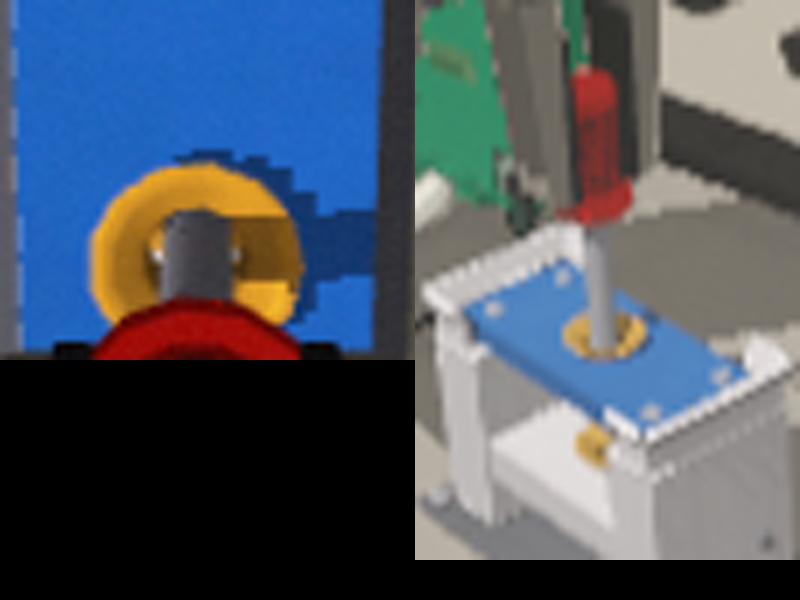

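Call:
{"api": "carry_out", "payload": {
  "dp": [
    [0.0,0.005,0.0],
    [0.0,0.01,0.0],
    [0.0,0.015,0.0],
    [0.0,0.019,0.0],
    [0.0,0.022,0.0],
    [0.0,0.022,0.0],
    [0.0,0.022,0.0]
  ],
  "dr": [
    [0,0,0],
    [0,0,0],
    [0,0,0],
    [0,0,0],
    [0,0,0],
    [0,0,0],
    [0,0,0]
  ],
  "hand": [0,0,0,0,0,0,0]
}}

```text
time: 20.82
tcp_pos: [0.6205, -0.1389, 0.3274]
ee_rot: [-90.0, -0.0, -99.0]
wrist_force: [0.7, -1.1, -1.0]
opening: 0.0216
```

```bash
python3 v2.py 16
```

```text
t 20.82 tcp [ 0.6205 -0.1389  0.3274] rot [-89.98  -0.   -99.03] F [ 0.7 -1.1 -1. ] open 0.0216
dp [0.0001, -0.0816, -0.0] dr [-0.0004, -0.0004, 0.0001]
[-0.05  0.1   0.06]
```

View pics/c16.png

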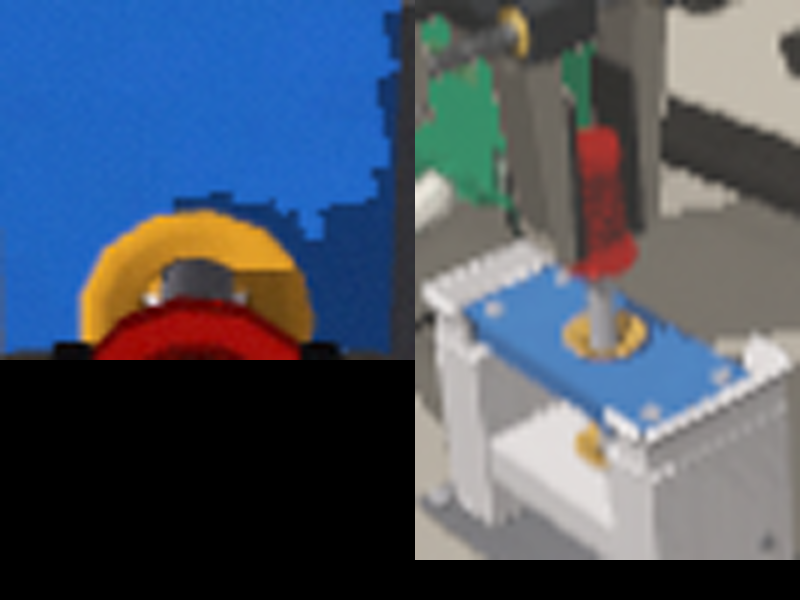

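Call:
{"api": "carry_out", "payload": {
  "dp": [
    [0.0,0.005,0.0],
    [0.0,0.01,0.0],
    [0.0,0.014,0.0],
    [0.0,0.017,0.0],
    [0.0,0.0195,0.0],
    [0.0,0.0195,0.0],
    [0.0,0.0195,0.0],
    [0.0,0.0195,0.0]
  ],
  "dr": [
    [0,0,0],
    [0,0,0],
    [0,0,0],
    [0,0,0],
    [0,0,0],
    [0,0,0],
    [0,0,0],
    [0,0,0]
  ],
  "hand": [0,0,0,0,0,0,0,0]
}}

```text
time: 21.98
tcp_pos: [0.6205, -0.1389, 0.3079]
ee_rot: [-90.0, -0.0, -99.0]
wrist_force: [0.6, 0.6, -0.9]
opening: 0.0213
```

```bash
python3 v2.py 17
```

```text
t 21.98 tcp [ 0.6205 -0.1389  0.3079] rot [-8.998e+01 -1.000e-02 -9.902e+01] F [ 0.6  0.6 -0.9] open 0.0213
dp [0.0001, -0.1011, -0.0] dr [-0.0004, -0.0004, 0.0001]
[-0.1   0.05  0.01]
```

View pics/c17.png

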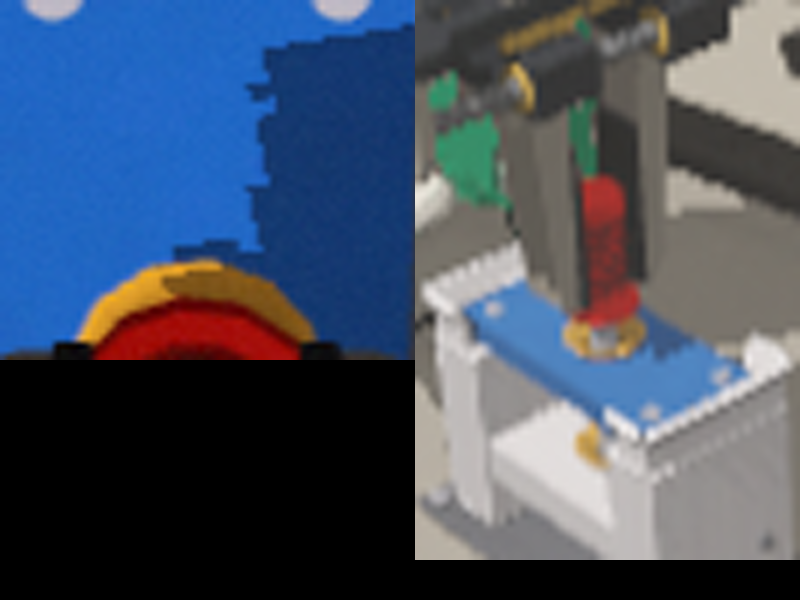

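View pics/s17.png

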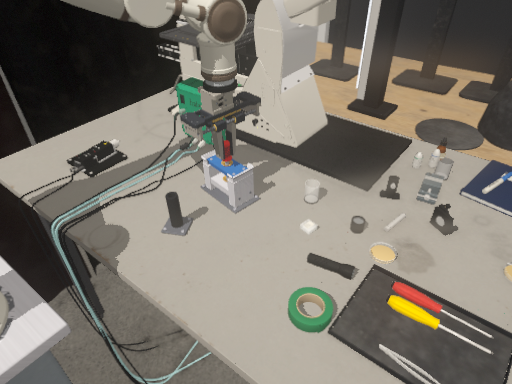

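Run:
```python
from h import *
for n in (12,13,17):
    f=cv2.imread('pics/w%d.png'%n); h=cv2.cvtColor(f,cv2.COLOR_BGR2HSV)[180:310,200:310]
    m=cv2.inRange(h,(0,150,100),(8,255,255))|cv2.inRange(h,(172,150,100),(180,255,255)); ys,xs=np.nonzero(m); print(n,xs.min()+200,xs.max()+200,ys.min()+180,ys.max()+180)
s0=cv2.imread('pics/s13.png'); s1=cv2.imread('pics/scene0.png'); s2=cv2.imread('pics/s17.png')
d=cv2.absdiff(s1,s2).max(2); 
for nm,(x,y,w) in dict(tape=(311,309,28),case=(312,191,14),cover=(309,227,12)).items(): print(nm,(d[y-w:y+w,x-w:x+w]>40).sum())
s=status.read_state(); print(s['time'],s['tcp_pos'].round(4),s['opening'],np.abs(s['qvel']).max())
```

```text
12 232 273 216 288
13 232 273 216 288
17 232 273 214 288
tape 0
case 0
cover 0
22.125 [ 0.6204 -0.1389  0.3078] 0.021351363138884874 0.11706273969131462
```

```bash
python3 -c "
from rig import job,status
print(job.sign_off()); print(status.read_state()['time'])"
```

```text
the job is handed in; nothing more can be done
None
the job is handed in; nothing more can be done
```

I seated the bridge plate in its pockets and threaded the guide rod through both bushings. I handed the job in at about 22 s of the 54 s, with the rod still gripped. The system gives no verdict, so what follows is from my own checks.

**Plate:** I pressed it to a hard stop at about 30 N. The gripper height there put its underside at about 83.9 mm, against the 84 mm ledges. A two-camera fit after release gave 83.4 mm and 0.003 rad of tilt, though that tilt is only good to about 0.01 rad.

**Rod:** By the arm's position, the tip is at about 20 mm, roughly 10 mm below the lower bushing. The collar is at about 110 mm, roughly 1.1 cm above the brass mouth. Force readings stayed near zero the whole way down. The handle sat at the same place in the wrist view before and after, so it did not slip in the grip. The opening stayed at 21.3 mm. I did not see the tip come out below the lower bushing; no camera showed it.

**Bystanders:** The tape roll, objective case and coverslip box showed no change between the first and last scene pictures.

**Disagreements:**
- The wrist camera and the fixed cameras differed by 4–5 mm along y. I used the wrist camera's own plate-to-stand and rod-to-mouth offsets, and both fits went in without jamming.
- The plate edges in one wrist picture hinted at a tilt, but that reading was too coarse to trust; the two-camera fit did not show one.

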